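Latch the loaded clamping fixture

TASK

Two green clamping fixtures stand on the bench with their draw latches open; one has a brass bar lying across it between its jaws. Clamp that bar: swing the latch's wire loop over the keeper hook so that its crossbar drops down on the hook's far side, with the red lever still standing up, then press the lever fully down flat so that it locks past centre. Leave the empty fixture's latch as it is.

Things in the scene. Friction and masses are not known exactly. Their poses are not given: they have to be found in the camera images.
- clamp_keeper (a point): Seat of the loop's crossbar (its centre when hooked) on the loaded fixture's keeper: 22 mm wide post, lip over it 4.5 mm towards +x, top 57 mm above bench; seat 45 mm. +x: along the fixture, lever to keeper, within 0.45 rad of straight ahead; z up. Lever's hinge pin: 67.5 mm towards -x, 4 mm higher. Latching draws keeper and jaw (top 40 mm high) 7 mm towards -x, against a spring.
- clamp_bar (a point): Middle of the loop's crossbar (7 mm thick, 32 mm long, along keeper y), 85 mm from the loop's pin, which rides on the lever 25 mm from the hinge pin. Starts upright or leaning up to 30 degrees back from the keeper, 140 to 160 mm above the bench, just stiff enough to stay. Pushed over past about 35 degrees from upright it falls by itself onto the jaw, 10 to 20 mm beyond its seat.
- clamp_grip (a point): Centre of the red grip (40 x 22 x 10 mm) of the loaded fixture's lever, 60 mm from the hinge pin, 12 mm from the lever's end. Starts up, 10 to 22 degrees past upright towards the keeper, held by slight friction. Swings back over the top to flat, pointing to -x, 49 mm above the bench (4 mm above the seat). Takes up to 6 N; about 14 degrees before flat it passes centre and then stays down.
- spare_bar (a point): Middle of the loop's crossbar on the other, empty fixture, over 0.2 m to the side; the same in all but the bar. Not to be moved. Both fixtures: screwed down, 225 x 90 mm, green blocks 60 mm wide, fixed block's top 35 mm above the bench, the brass bar (220 x 7.5 mm, top 36 mm above the bench) across the loaded one only, between jaw and fixed block.
Things that resemble listed ones, but are neither listed nor needed, are in the scene too. There is more than one size of the part that bears clamp_keeper; the job needs the largest.

How it is judged:
On the way:
1. the loop's crossbar is down on the keeper's far side, below its lip, with the lever still up (z of clamp_bar in the frame of clamp_keeper below 0.008 m and x of clamp_bar in the frame of clamp_keeper between -0.006 and 0.03 m and z of clamp_grip in the frame of clamp_keeper above 0.035 m), for 0.2 s.
At the end, for the whole second after the job is handed in: The loaded fixture's loop is hooked (crossbar within 6 mm along the fixture and 8 mm in height of its seat under the keeper's lip), its lever lies flat (grip at most 14 mm above the level of the crossbar's seat, about 10 degrees), and the jaw is drawn in by more than 4 mm; all stays so (z of clamp_bar in the frame of clamp_keeper between -0.008 and 0.008 m and x of clamp_bar in the frame of clamp_keeper between -0.006 and 0.006 m and z of clamp_grip in the frame of clamp_keeper below 0.014 m and distance of clamp_keeper from where it was at the start of the episode above 0.004 m); the robot touches nothing.
It fails at once if the empty fixture's latch is moved (its crossbar by more than 20 mm) (distance of spare_bar from where it was at the start of the episode above 0.02 m).
It also fails if it takes over 45 s, if anything falls off the work surface, if the arm or the gripper's body presses on something with over 40 N, if the wrist force passes 120 N, or if a joint passes its speed limit or range.

ROBOT

A 6-joint arm with a two-finger parallel gripper is mounted at the origin on the work surface. World frame = base frame: x ahead of the robot, y to its left, z up, the work surface at z = 0. Lengths are in m, angles in rad, forces in N, time in s.
With the tool pointing down it reaches from about 0.225 to 0.875 m from the base axis. Payload 3.4 kg.
Tool frame: the origin (TCP) lies at the very end of the fingers, on their centre line; the grasp point (between the pads) lies 19 mm behind it; z points along the fingers, y is the direction in which the jaws open and shut (so a half turn about z gives the same grasp; the last joint's range is limited). The gripper opens to 85 mm and grips with 20 to 120 N. Pads are 22 mm wide; open, the fingers measure 114 mm over their backs; the gripper's body (76 mm by 85 mm) begins 54 mm behind the grasp point. The pads swing forward as they close: fully open they stand 13 mm farther back than shut.
Start: joints at [-1.31, 0.276, 1.505, -0, 1.361, -0.121], TCP at [0.214, -0.534, 0.231] pointing down, gripper open.
Joint ranges: [-2.89, 2.89], [-0.75, 2.08], [0.22, 2.7], [-1.18, 4.32], [0.11, 2.71], [-2.7, 2.7]. Speed limits (rad/s): [2.57, 2.57, 3.14, 3.14, 3.14, 3.14].

INTERFACE

Orientations are given as a unit quaternion [w, x, y, z].
In Python, from rig import telemetry, optics, order gives the robot as it stands.
- The arm moves only by the shell command python3 -m creep 'ROWS' [FORCE]. ROWS is a JSON object of lists of equal length, an entry for each row: "slide": the shift along the world's x, y, z normalised to -1 to 1, where 1 is 0.15 m, a list of three; "twist": the turn, a rotation vector about the world's x, y, z normalised to -1 to 1, where 1 is 360 degrees, a list of three; "fingers": the gripper's target within -1 to 1 (fully open at 1, half-way at 0, shut at -1). A call has 1 to 20 rows; each row is the pose to reach, as a shift and turn from the pose commanded when the call began, turning the shorter way round; what a row does not reach only later rows make up. A row lasts 1/10 s, in which the tool goes at most 50 mm and 8.59 degrees, less where a joint would pass 70% of its speed; a pose out of reach is approached as far as the arm can. A call with a number of a shift or a turn outside -1 to 1 is refused whole. A call with a gripper value outside its range is refused whole. The fingers move at their own pace and stop on an object; FORCE is the grip in N (left out, the last holds). Time passes only in rows, so rows that repeat a pose let the fingers close. It gives the time, the measured TCP pose, the force and the opening at its end, in the units of the state.
- telemetry.get_state(): the state, without advancing time (a new reading comes with each control period).
- optics.get_image(name): name is "side" or "top"; returns a dict with "img" (480x640x3 uint8, blue, green, red), "depth" (480x640 float32, m along the optical axis (not along the pixel's ray), 0 where there is no reading), "fovy" (degrees; the focal length in pixels is half the picture's height over the tangent of half this angle, whatever the lens; pixels are square), "cx", "cy" (the principal point, pixels), "world_from_camera" (4x4, takes a point from camera to world coordinates). Camera axes: x right, y down, z forward; pixel columns grow to the right and rows downward; lengths in m; the calibration is good to about 2 mm. A picture is of the moment at which its call begins.
- order.sign_off(): hands the job in, once; it reports no verdict.
The state is a dict: "clock": time; "qpos": joint angles; "qd": joint speeds; "effort": joint torques, N m; "position": TCP position; "ee_rot": TCP orientation; "contact_force": force on the tool from outside, world axes, zero at the start; "moment": the same for the moment, N m; "width": finger opening in m.
Only numpy, scipy, OpenCV 4.12 (cv2) and the standard library are available. Lean on these libraries where they do the work, as an engineer would, in place of code of your own. Each camera call takes 0.05 s, during which the arm holds its last target.

## Working session

There is one attempt and no reset: what is moved stays moved. The work goes in short steps, Python scripts to look and compute and a shell command to move; the robot and the scene stay as the last step left them, time stands still between calls to the robot, and variables do not carry over. Pictures are saved under pics/ and viewed, and the job is handed in when it is done.

```bash
mkdir -p pics; ls
cat > h.py <<'E'
import numpy as np, cv2
from rig import telemetry, optics, order
def grab(name,tag):
    d=optics.get_image(name); np.savez(f'/tmp/{tag}.npz',**d); cv2.imwrite(f'pics/{tag}.png',d['img']); return d
def load(tag): return dict(np.load(f'/tmp/{tag}.npz'))
def p3(d,u,v,z=None,zw=None):
    f=240/np.tan(np.radians(float(d['fovy']))/2); T=d['world_from_camera']
    r=np.array([(u-float(d['cx']))/f,(v-float(d['cy']))/f,1])
    if zw is not None:
        R=T[:3,:3]@r; s=(zw-T[2,3])/R[2]; return T[:3,3]+s*R
    if z is None: z=float(d['depth'][int(round(v)),int(round(u))])
    return (T@np.append(r*z,1))[:3]
def proj(d,P):
    f=240/np.tan(np.radians(float(d['fovy']))/2); T=np.linalg.inv(d['world_from_camera'])
    c=(T@np.append(P,1))[:3]; return c[:2]/c[2]*f+[float(d['cx']),float(d['cy'])]
def crop(tag,u0,v0,u1,v1,s,out):
    i=cv2.imread(f'pics/{tag}.png')[v0:v1,u0:u1]; cv2.imwrite(f'pics/{out}.png',cv2.resize(i,None,fx=s,fy=s,interpolation=cv2.INTER_CUBIC))
E
python3 - <<'E'
from h import *
for n in('top','side'):
    d=grab(n,n+'0'); print(n,d['fovy'],d['cx'],d['cy'],d['world_from_camera'].round(3).tolist())
print(telemetry.get_state())
E
```

```text
pics
top 51.88731346659702 322.62686346096 239.03010938959565 [[-0.028, -0.991, 0.132, 0.326], [-0.999, 0.031, 0.019, -0.032], [-0.023, -0.131, -0.991, 0.906], [0.0, 0.0, 0.0, 1.0]]
side 54.2532168049001 323.2253231263013 239.6294005633826 [[-0.99, -0.104, 0.095, 0.379], [-0.141, 0.727, -0.672, 0.479], [0.001, -0.678, -0.735, 0.614], [0.0, 0.0, 0.0, 1.0]]
{'clock': 0.1, 'qpos': array([-1.31002564e+00,  2.76542448e-01,  1.50599913e+00,  3.94643332e-06,
        1.36075217e+00, -1.20984416e-01]), 'qd': array([ 5.05420562e-04,  4.60697874e-05, -3.11449818e-03,  3.44678152e-04,
        7.06596485e-04,  3.59866998e-04]), 'effort': array([ 9.69809771e-04, -4.17696154e+01, -2.46405315e+01, -1.28933275e-04,
        5.80027787e-03, -2.42479040e-06]), 'position': array([ 0.21409501, -0.5331339 ,  0.23052309]), 'ee_rot': array([-8.48602989e-04,  9.81837847e-01,  1.89720106e-01, -5.74740709e-05]), 'contact_force': array([-1.17073684, -0.05632322, -0.16999797]), 'moment': array([ 0.04754367, -0.04881799,  0.00919329]), 'width': 0.08510311393021544}
```

View pics/top0.png

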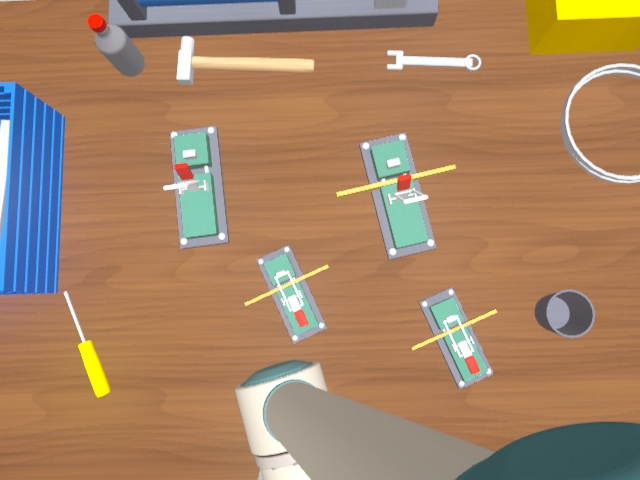

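View pics/side0.png

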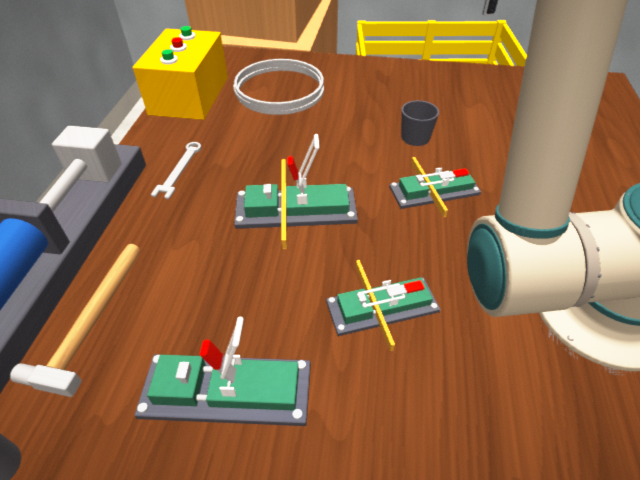

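The top view shows the loaded large fixture at about (400,195) with its keeper at (393,162), and the empty one at (198,187). The two small ones, at (292,293) and (457,338), are decoys. I'll enlarge the loaded one.

Run:
```python
from h import *
crop('top0',330,125,460,265,5,'top0c'); crop('side0',225,125,365,235,5,'side0c')
```

```text
(no output)
```

View pics/top0c.png

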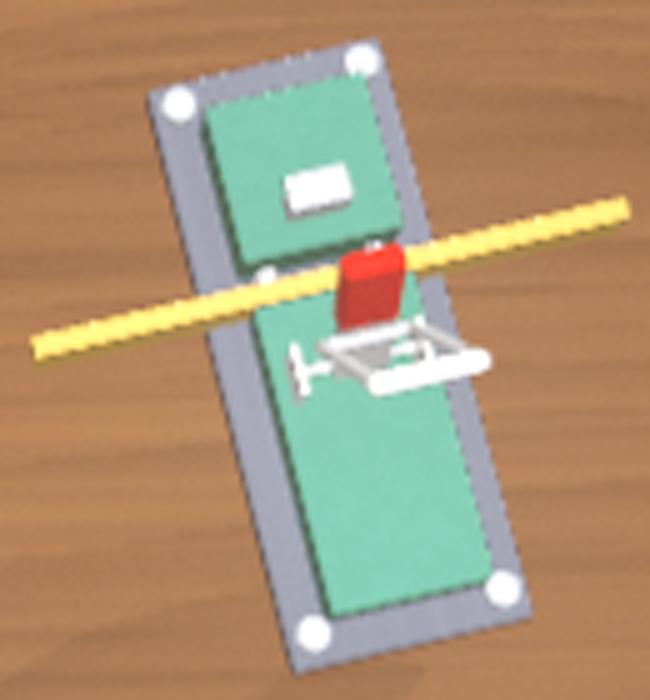

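View pics/side0c.png

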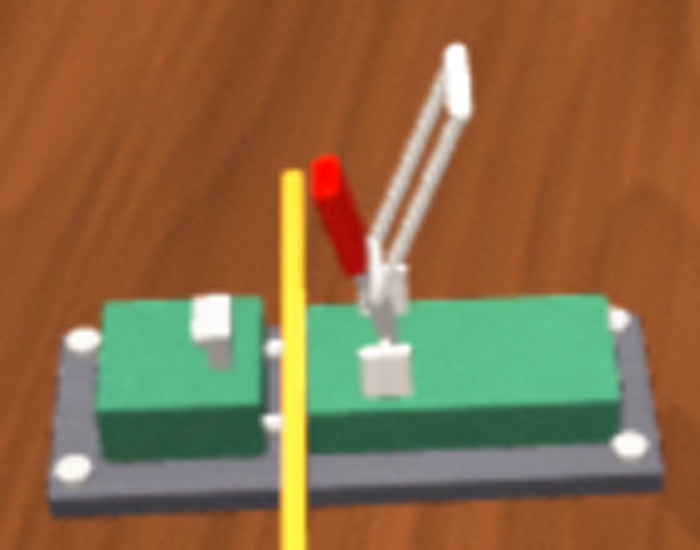

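Run:
```python
from h import *
d=load('top0'); s=load('side0')
C=[(366,145.8),(402.6,137),(430.6,242.6),(392.6,251.6)]
P=[p3(d,*c) for c in C]
for p in P: print('screw',p.round(4))
P=np.array(P); 
ax=(P[0]+P[1])/2-(P[2]+P[3])/2; print('axis',ax, 'yaw',np.arctan2(ax[1],ax[0]), 'ctr',P.mean(0))
y=np.arctan2(ax[1],ax[0])
c,sn=np.cos(y),np.sin(y); ctr=P.mean(0)
L=lambda p:(round(c*(p[0]-ctr[0])+sn*(p[1]-ctr[1]),4),round(-sn*(p[0]-ctr[0])+c*(p[1]-ctr[1]),4),round(p[2],4))
for n,q in dict(keeper=(393.6,162),keepU=(393.6,160.5),barR=(425.5,197),barL=(407.5,201),barM=(416.5,199),gripT=(404.5,175.5),grip=(404,181)).items():
    p=p3(d,*q); print(n,p.round(4),L(p))
print('keeper zw',L(p3(d,393.6,161.8,zw=.057)), 'bar zw', p3(d,416.3,199,zw=.15), L(p3(d,416.3,199,zw=.15)))
for n,q in dict(keeper=(225+212/5,125+315/5),bar=(225+458/5,125+80/5),barTop=(225+455/5,125+50/5),barBot=(225+463/5,125+112/5),gripEnd=(225+326/5,125+178/5), red=(225+342/5,125+225/5)).items():
    p=p3(s,*q); print('S',n,p.round(4),L(p))
# keeper pixels cloud
for D,nm in((d,'t'),):
  for v in range(157,169): print(v,[ '%.0f'%(p3(D,u,v)[2]*1000) for u in range(385,403)])
```

```text
screw [ 0.6169 -0.1011  0.0162]
screw [ 0.6303 -0.1693  0.0194]
screw [ 0.4316 -0.2099  0.0185]
screw [ 0.4171 -0.1406  0.0204]
axis [ 0.19928408  0.04012968 -0.00161492] yaw 0.1987117882271694 ctr [ 0.52398937 -0.15522685  0.01862913]
keeper [ 0.5726 -0.1455  0.0558] (np.float64(0.0496), np.float64(-0.0001), np.float64(0.0558))
keepU [ 0.5746 -0.1453  0.0582] (np.float64(0.0516), np.float64(-0.0003), np.float64(0.0582))
barR [ 0.4851 -0.1775  0.1615] (np.float64(-0.0425), np.float64(-0.0142), np.float64(0.1615))
barL [ 0.4803 -0.1502  0.1589] (np.float64(-0.0418), np.float64(0.0136), np.float64(0.1589))
barM [ 0.4823 -0.1635  0.1621] (np.float64(-0.0425), np.float64(0.0001), np.float64(0.1621))
gripT [ 0.5309 -0.1537  0.1195] (np.float64(0.0071), np.float64(0.0002), np.float64(0.1195))
grip [ 0.5224 -0.1528  0.1171] (np.float64(-0.0011), np.float64(0.0027), np.float64(0.1171))
keeper zw (np.float64(0.0496), np.float64(0.0), np.float64(0.057)) bar zw [ 0.48485888 -0.16537351  0.15      ] (np.float64(-0.0404), np.float64(-0.0022), np.float64(0.15))
S keeper [ 0.569  -0.1419  0.0563] (
[... 1192 characters left out ...]
6', '43', '45', '45']
163 ['44', '41', '58', '60', '59', '55', '60', '58', '59', '60', '59', '59', '58', '58', '60', '43', '41', '42']
164 ['41', '41', '56', '61', '61', '60', '59', '58', '58', '59', '906', '58', '57', '58', '56', '41', '44', '41']
165 ['45', '45', '54', '57', '56', '61', '59', '59', '58', '59', '58', '58', '57', '57', '55', '44', '43', '43']
166 ['42', '43', '52', '59', '60', '59', '59', '61', '58', '57', '54', '51', '54', '48', '46', '45', '41', '45']
167 ['44', '40', '47', '58', '58', '54', '54', '53', '50', '51', '43', '47', '43', '43', '42', '44', '38', '44']
168 ['46', '43', '48', '55', '51', '47', '49', '43', '42', '43', '43', '44', '39', '43', '43', '40', '42', '42']
```

```bash
python3 -m creep '{"slide":[[0.25,0.3,0],[0.5,0.6,0],[0.7,0.9,0],[0.7,1,0],[0.7,1,0]],"twist":[[0,0,-0.015],[0,0,-0.029],[0,0,-0.029],[0,0,-0.029],[0,0,-0.029]],"fingers":[-1,-1,-1,-1,-1]}' 40
python3 -m creep '{"slide":[[0.25,0.3,0],[0.5,0.6,0],[0.7,0.9,0],[0.7,1,0],[0.7,1,0]],"twist":[[0,0,0],[0,0,0],[0,0,0],[0,0,0],[0,0,0]],"fingers":[-1,-1,-1,-1,-1]}'
python3 - <<'E'
from h import *
s=telemetry.get_state(); print(s['clock'],s['position'],s['ee_rot'],s['contact_force'],s['width'])
print((np.array([.4436,-.1714,.138])-s['position'])/.15)
d=load('top0');ctr=np.array([.524,-.1552]);c,sn=np.cos(.1987),np.sin(.1987)
p=p3(d,330+300/5,125+372/5,zw=.049);q=p3(d,330+408/5,125+350/5,zw=.049);m=(p+q)/2
for k in(p,q,m): print(c*(k[0]-ctr[0])+sn*(k[1]-ctr[1]),-sn*(k[0]-ctr[0])+c*(k[1]-ctr[1]))
E
```

```text
clock: 0.6
position: [0.3202, -0.3789, 0.231]
ee_rot: [-0.002, 0.995, 0.102, 0.0]
contact_force: [-0.4, -0.1, 0.0]
width: 0.0123
clock: 1.1
position: [0.4252, -0.2305, 0.231]
ee_rot: [-0.001, 0.995, 0.102, -0.0]
contact_force: [-0.5, -1.0, -0.6]
width: -0.0
1.1 [ 0.42515563 -0.23046461  0.23100834] [-1.03129853e-03  9.94797374e-01  1.01868156e-01 -3.27773317e-06] [-0.53635279 -1.04852826 -0.60753298] -2.8852113810556788e-05
[ 0.12296248  0.39376407 -0.62005559]
-0.013164394716999902 0.021314113822918597
-0.01421631468327337 -0.017611443247433717
-0.01369035470013658 0.0018513352877424297
```

```bash
python3 -m creep '{"slide":[[0.06,0.2,0],[0.12,0.39,0],[0.12,0.39,-0.3],[0.12,0.39,-0.6],[0.12,0.39,-0.65],[0.12,0.39,-0.65]],"twist":[[0,0,0],[0,0,0],[0,0,0],[0,0,0],[0,0,0],[0,0,0]],"fingers":[-1,-1,-1,-1,-1,-1]}'
python3 - <<'E'
from h import *
grab('side','side1'); grab('top','top1')
crop('side1',225,75,365,235,4,'side1c')
crop('top1',330,125,460,265,4,'top1c')
E
```

```text
clock: 1.7
position: [0.4413, -0.1757, 0.1329]
ee_rot: [-0.001, 0.995, 0.099, -0.001]
contact_force: [0.4, -0.9, -0.7]
width: -0.0003
```

View pics/side1c.png

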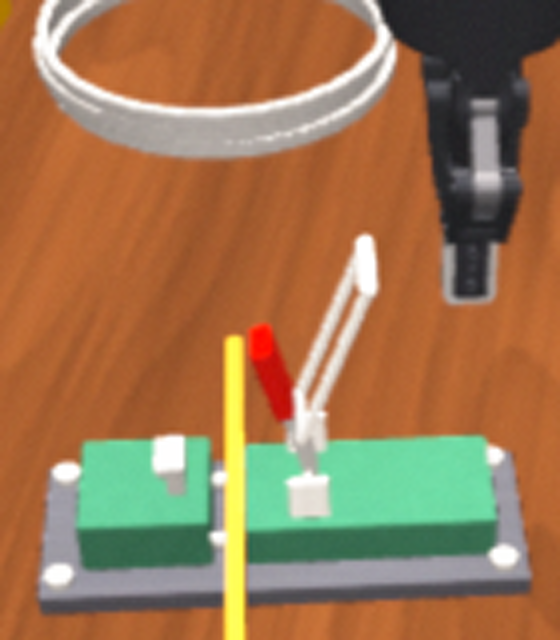

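View pics/top1c.png

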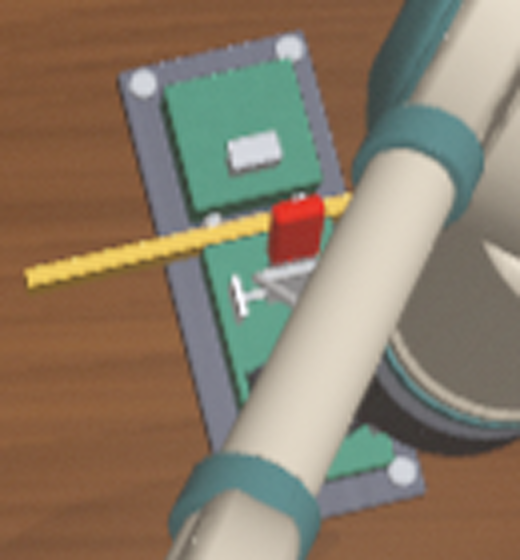

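Side view: the closed fingers, around (470,290) in the crop, stand behind the loop bar at (365,265), slightly lower and clear of the lever. I'll push it over along the fixture's axis.

```bash
python3 -m creep '{"slide":[[0.07,0.015,0],[0.14,0.03,0],[0.21,0.045,0],[0.28,0.06,0],[0.35,0.075,0],[0.42,0.09,0],[0.49,0.1,0],[0.56,0.115,0],[0.6,0.125,0],[0.64,0.135,0]],"twist":[[0,0,0],[0,0,0],[0,0,0],[0,0,0],[0,0,0],[0,0,0],[0,0,0],[0,0,0],[0,0,0],[0,0,0]],"fingers":[-1,-1,-1,-1,-1,-1,-1,-1,-1,-1]}'
python3 - <<'E'
from h import *
grab('side','side2')
crop('side2',225,75,365,235,4,'side2c')
E
```

```text
clock: 2.8
position: [0.5387, -0.1547, 0.1337]
ee_rot: [-0.0, 0.995, 0.1, -0.0]
contact_force: [-0.5, 0.7, 0.0]
width: 0.0001
```

View pics/side2c.png

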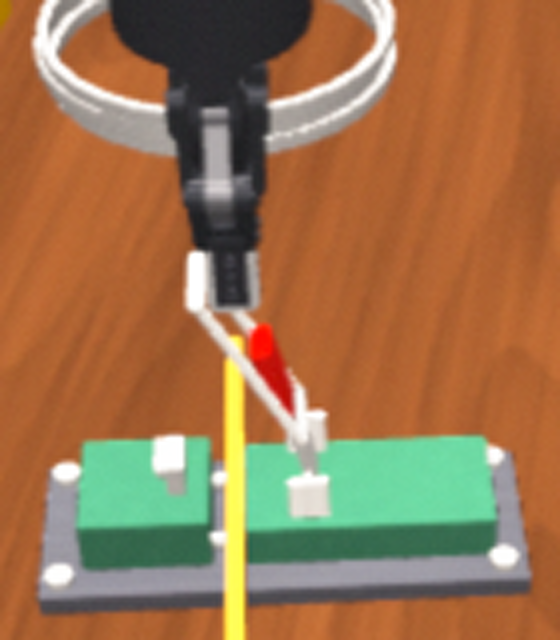

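The bar at (195,280) is about 30° over and the lever at (260,345) hasn't moved. I'll push on a little further.

```bash
python3 -m creep '{"slide":[[0.05,0.01,0],[0.1,0.02,0],[0.15,0.03,0],[0.19,0.04,0],[0.19,0.04,0],[0.19,0.04,0]],"twist":[[0,0,0],[0,0,0],[0,0,0],[0,0,0],[0,0,0],[0,0,0]],"fingers":[-1,-1,-1,-1,-1,-1]}'
python3 - <<'E'
from h import *
grab('side','side3')
crop('side3',225,75,365,235,4,'side3c')
E
```

```text
clock: 3.45
position: [0.5666, -0.1488, 0.1337]
ee_rot: [0.0, 0.995, 0.1, -0.0]
contact_force: [-0.3, 0.9, -0.3]
width: 0.0002
```

View pics/side3c.png

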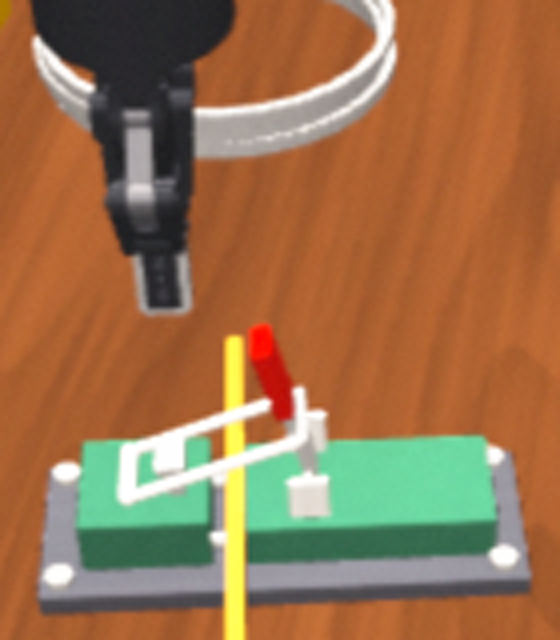

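The loop has fallen over the keeper: its crossbar, around (125,475), lies beyond the post at (168,460), and the lever is still up. Next I'll check that numerically, lower the fingers on the keeper side of the lever and push it back to upright.

```bash
python3 - <<'E'
from h import *
d=load('side3');ctr=np.array([.524,-.1552]);c,sn=np.cos(.1987),np.sin(.1987)
for u,v in((130,455),(126,470),(124,488),(168,445)):
    k=p3(d,225+u/4,75+v/4); print(k.round(4),c*(k[0]-ctr[0])+sn*(k[1]-ctr[1]),-sn*(k[0]-ctr[0])+c*(k[1]-ctr[1]))
E
python3 -m creep '{"slide":[[0,0,-0.09],[0,0,-0.18],[-0.06,0,-0.18],[-0.12,-0.01,-0.18],[-0.17,-0.02,-0.18],[-0.22,-0.03,-0.18],[-0.27,-0.04,-0.18],[-0.27,-0.04,-0.17]],"twist":[[0,0,0],[0,0,0],[0,0,0],[0,0,0],[0,0,0],[0,0,0],[0,0,0],[0,0,0]],"fingers":[-1,-1,-1,-1,-1,-1,-1,-1]}'
python3 - <<'E'
from h import *
grab('side','side4')
crop('side4',225,75,365,235,4,'side4c')
E
```

```text
[ 0.5892 -0.1466  0.0481] 0.06565869658709013 -0.004408193479132827
[ 0.5895 -0.1389  0.0457] 0.0674336290373524 0.0030743278292437153
[ 0.5869 -0.1251  0.0473] 0.06760562153399591 0.017098911998792824
[ 0.5706 -0.146   0.0568] 0.04748176288254446 -0.00017204489722084243
clock: 4.3
position: [0.5248, -0.1551, 0.1086]
ee_rot: [0.0, 0.995, 0.099, -0.0]
contact_force: [-0.1, -0.0, 0.5]
width: 0.0002
```

View pics/side4c.png

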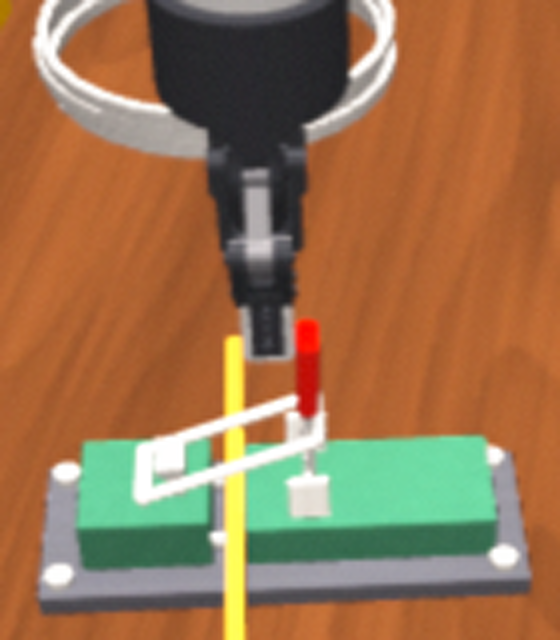

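The lever at (307,370) is upright and the crossbar at (145,470) is being drawn back to the keeper. I'll continue the arc to about 50° back.

```bash
python3 -m creep '{"slide":[[-0.05,-0.01,0.005],[-0.1,-0.02,0.005],[-0.15,-0.03,-0.01],[-0.2,-0.04,-0.025],[-0.245,-0.05,-0.05],[-0.29,-0.06,-0.08],[-0.29,-0.06,-0.08]],"twist":[[0,0,0],[0,0,0],[0,0,0],[0,0,0],[0,0,0],[0,0,0],[0,0,0]],"fingers":[-1,-1,-1,-1,-1,-1,-1]}'
python3 - <<'E'
from h import *
grab('side','side5')
crop('side5',225,75,365,235,4,'side5c')
E
```

```text
clock: 5.05
position: [0.4812, -0.1638, 0.0956]
ee_rot: [-0.0, 0.995, 0.099, -0.001]
contact_force: [0.4, 0.4, 0.8]
width: -0.0
```

View pics/side5c.png

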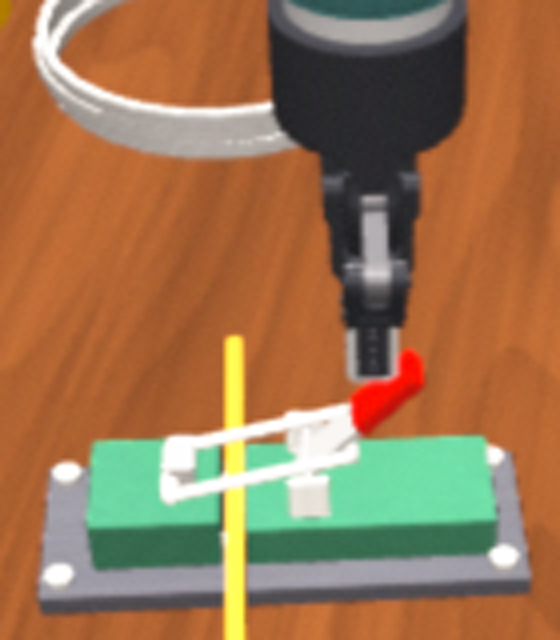

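The loop is hooked at (170,475), the jaw is moving and the lever is at about 50°. I'll press the lever down flat.

```bash
python3 -m creep '{"slide":[[-0.035,-0.007,-0.035],[-0.067,-0.013,-0.075],[-0.09,-0.018,-0.12],[-0.115,-0.023,-0.17],[-0.13,-0.026,-0.22],[-0.15,-0.03,-0.27],[-0.15,-0.03,-0.29],[-0.15,-0.03,-0.29]],"twist":[[0,0,0],[0,0,0],[0,0,0],[0,0,0],[0,0,0],[0,0,0],[0,0,0],[0,0,0]],"fingers":[-1,-1,-1,-1,-1,-1,-1,-1]}'
python3 - <<'E'
from h import *
grab('side','side6')
crop('side6',225,75,365,235,4,'side6c')
E
```

```text
clock: 5.9
position: [0.4591, -0.1681, 0.0537]
ee_rot: [-0.0, 0.995, 0.1, -0.001]
contact_force: [-4.8, 0.6, 13.6]
width: -0.0001
```

View pics/side6c.png

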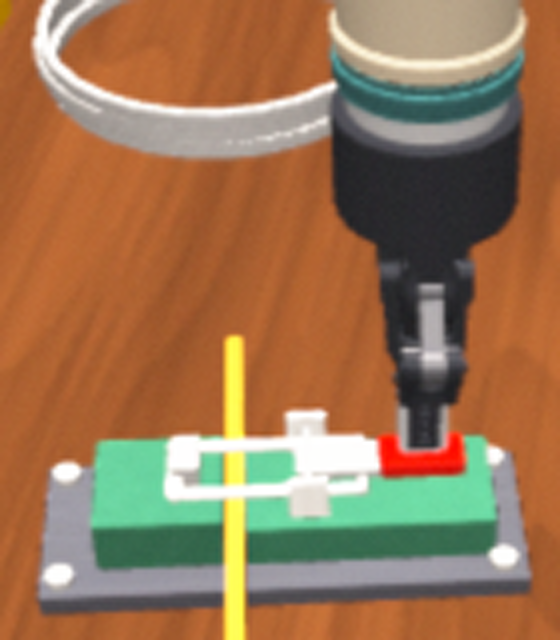

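The lever lies flat at (420,455) under the fingers, with 13.6 N of press. I'll lift straight up and clear, then check.

```bash
python3 -m creep '{"slide":[[0,0,0.05],[0,0,0.2],[0,0,0.5],[0,0,0.8],[-0.2,-0.2,0.9],[-0.5,-0.5,0.9],[-0.6,-0.8,0.9],[-0.6,-0.8,0.9],[-0.6,-0.8,0.9],[-0.6,-0.8,0.9]],"twist":[[0,0,0],[0,0,0],[0,0,0],[0,0,0],[0,0,0],[0,0,0],[0,0,0],[0,0,0],[0,0,0],[0,0,0]],"fingers":[-1,-1,-1,-1,-1,-1,-1,-1,-1,-1]}'
python3 - <<'E'
from h import *
d=grab('side','side7'); crop('side7',225,125,365,235,5,'side7c')
t=grab('top','top7')
ctr=np.array([.524,-.1552]);c,sn=np.cos(.1987),np.sin(.1987)
L=lambda k:np.round([c*(k[0]-ctr[0])+sn*(k[1]-ctr[1]),-sn*(k[0]-ctr[0])+c*(k[1]-ctr[1]),k[2]],4)
for n,(u,v) in dict(bar1=(225+172/4,75+470/4),bar2=(225+173/4,75+490/4),keeper=(225+184/4,75+443/4),grip=(225+420/4,75+445/4),gripEnd=(225+450/4,75+450/4)).items(): print(n,L(p3(d,u,v)))
a=load('top0')['img'][100:260,150:250].astype(int)-t['img'][100:260,150:250]; print('spare diff max',abs(a).max(), (abs(a).max(2)>60).sum())
E
```

```text
clock: 6.95
position: [0.3704, -0.2874, 0.1873]
ee_rot: [-0.001, 0.995, 0.099, -0.0]
contact_force: [-0.2, -1.5, -0.2]
width: 0.0002
bar1 [0.0456 0.0133 0.0536]
bar2 [0.0456 0.0195 0.0472]
keeper [ 0.0404 -0.0022  0.0559]
grip [-0.0668 -0.      0.0514]
gripEnd [-0.0799  0.0075  0.0543]
spare diff max 47 0
```

View pics/side7c.png

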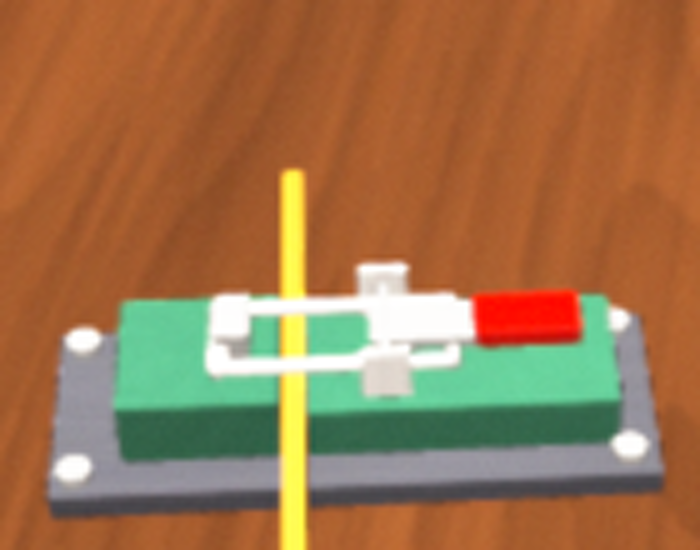

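View pics/top7.png

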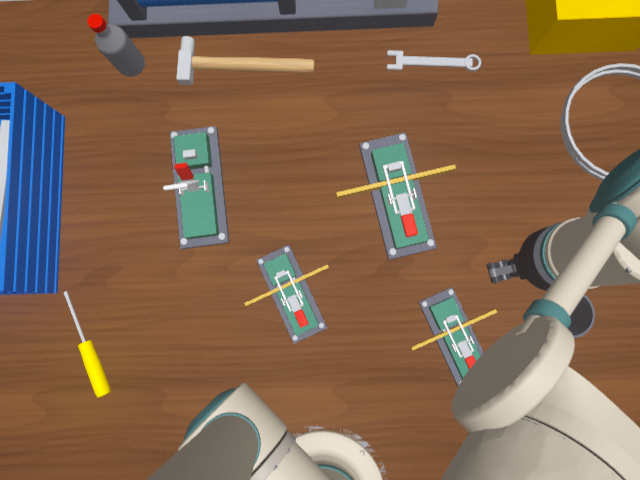

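The latch stays flat after release: crossbar hooked behind the keeper at (215,360) in the crop and the grip flat at (527,317). The arm is clear and the empty fixture is unchanged.

```bash
python3 -c "
from rig import order; print(order.sign_off())"
```

```text
the job is handed in; nothing more can be done
None
```

The bar is clamped and the job is handed in at about 7 s of the 45 s allowed; `sign_off` gave no verdict.

I pushed the loop over the keeper with the closed fingers until it fell on the far side, with the lever still up. I then swung the lever back over the top, pressed it flat (about 14 N on the tool), and lifted clear.

**Stage 1 (loop down, lever up):**
- The crossbar surface read 46–48 mm above the bench, about 12–14 mm beyond the seat.
- The lever was still at its starting angle. I put the 0.2 s hold at about 0.3 s or more, but did not time it.

**After release:**
- The lever stayed flat, with the grip's top face 51–54 mm above the bench.
- The crossbar was behind the keeper, within about 1 mm of its shifted seat along the fixture. I estimated the seat's position from the hinge, not by direct measurement.
- The keeper was drawn in about 7 mm.
- The empty fixture looked the same in the before and after pictures.

**Disagreement:** one of the two final depth readings on the crossbar gave 54 mm against an expected surface height of about 48 mm. The other gave 47 mm. I took the higher one as an edge pixel, as the pictures show the loop hooked.

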